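# Pick the turning blank from the offcut crate and lay it in the marking cradle

### The arm

A 6-joint arm with a two-finger parallel gripper is mounted at the origin on the work surface. World frame = base frame: x ahead of the robot, y to its left, z up, the work surface at z = 0. Lengths are in m, angles in degrees, forces in N, time in s.
With the tool pointing down it reaches from about 0.35 to 0.775 m from the base axis. Payload 5.5 kg.
Tool frame: the origin (TCP) lies on the mounting face of the last link; the fingertips stand 173 mm ahead of it and the grasp point (between the pads) lies 155 mm ahead of it; z points along the fingers, y is the line along which they close (so a half turn about z gives the same grasp; the last joint's range is limited). The gripper opens to 85 mm and grips with 20 to 120 N. Pads are 22 mm wide; open, the fingers measure 114 mm over their backs; the gripper's body (76 mm by 85 mm) begins 54 mm behind the grasp point. The pads swing forward as they close: fully open they stand 13 mm farther back than shut.
Start: joints at [63.22, 17.945, 2.641, 74.691, 0, 82.002], TCP at [0.185, 0.544, 0.405] pointing down, gripper open.
Joint ranges: [-158.12, 158.12], [-49.38, 96.58], [-58.88, 72.47], [-126.05, 133.96], [-84.25, 85.87], [-180, 180]. Speed limits (degrees/s): [147.25, 147.25, 180, 180, 180, 180].

### API

Orientations are given as a 3x3 rotation matrix whose columns are the frame's x, y, z axes.
In Python, from station import r, optics gives the robot as it stands. The module is installed in compiled form; this text tells all that it offers.
- The arm moves only by the tool carry_out, never from a script. Its argument "series" is a list of rows, each a list of 7 numbers: the shift along the tool's x, y, z in cm, then the turn, a rotation vector about the tool's x, y, z in rad, then the finger opening in cm, from 0 to 8.54. In form: [[x, y, z, ax, ay, az, hand], ...]. A call has exactly 8 rows; each row is the pose to reach, as a shift and turn from the pose commanded when the call began, along the tool's axes at that moment; what a row does not reach only later rows make up. A row lasts 1/8 s, in which the tool goes at most 62.5 mm and 10.7 degrees, less where a joint would pass 70% of its speed; a pose out of reach is approached as far as the arm can. A call with a gripper value outside its range is refused whole. The fingers move at their own pace and stop on an object; the grip force is fixed at half the most. Time passes only in rows, so rows that repeat a pose let the fingers close, or fill a call up. It gives the time, the measured TCP pose, the force, the opening and the grip force at its end, in the units of the state.
- r.state(): the state, without advancing time (a new reading comes with each control period).
- optics.capture(name): name is "scene" or "top"; returns the picture (400x640x3 uint8, red, green, blue); there is no depth.
- optics.camera_info(name): a dict with "K" (3x3 intrinsics, pixels), "eye" and "rotation" of the camera in the world. Camera axes: x right, y up, looking along -z (the intrinsics and any distortion apply to the point x, -y, -z); pixel columns grow to the right and rows downward; lengths in m; the calibration is good to about 2 mm. A picture is of the moment at which its call begins. camera_info takes no time and is no camera call.
- r.sign_off(): hands the job in; it is judged then, once.
The state is a dict: "clock": time; "joint_pos": joint angles; "qd": joint speeds; "effort": joint torques, N m; "eef_pos": TCP position; "tool_rot": TCP orientation; "ft_force": force on the tool from outside, world axes, zero at the start; "ft_torque": the same for the moment, N m; "opening": finger opening in m; "grasp_force": force on a finger pad.
Only numpy, scipy, OpenCV 4.12 (cv2) and the standard library are available. Lean on these libraries where they do the work, as an engineer would, in place of code of your own. Each camera call takes 0.05 s, during which the arm holds its last target. There are 200 camera calls.

### The job

Pick the long, thick square turning blank out of the crate of mixed wood offcuts. Lower it lengthwise into the two notches of the small wooden marking cradle and let go of it only once it is down in them (do not drop it in), so that it lies flat in both notches, sticking out about equally at the two ends.

Things in the scene. Friction and masses are not known exactly. Their poses are not given: they have to be found in the camera images.
- blank_center (a point): Centre of the target, a plain wood bar 130 mm long, 40 x 40 mm in section, about 0.14 kg, lying on the crate's floor (this point 20 mm above it). x along its length, z up. The only long and thick piece; the others are a 66 mm square block, a 12 mm thick board, an 18 mm stick, and two flat-lying discs up to 36 mm high. At least 25 mm is free beside its middle for each finger.
- crate: Open shallow wooden crate that holds the offcuts, fixed: 312 mm along x, 322 mm along y (about 10 mm more over its battens), rim 54 mm above the table, walls and floor 6 mm thick. Origin at the centre of its underside, on the table; z up. The pieces lie in it in any order, in two columns of three, the long ones within 12 degrees of its x axis.
- cradle_seat (a point): Middle of the marking cradle at the height of its notch floors, 22 mm above the table. x: the direction in which the blank is to lie, through both notches; y across; z up. The blank at rest in it has its centre 20 mm above this point.
- cradle: The fixed cradle, origin under its centre, axes as cradle_seat: a base board 125 (x) x 100 (y) x 10 mm with two notched dark wood blocks, each 14 mm thick, centred 42 mm either side of the middle along x (70 mm free between them for the fingers). Notches are open above, 64 mm wide, floor 22 mm and cheek tops 38 mm above the table.
Not all that is in view belongs to the job. Leave any pink look-alike of the part that bears blank_center alone. Several things look just like the cradle: the one meant starts nearest to the robot's base.

How it is judged:
By the outcome, as a careful person would: the job done as asked, in the order asked, and still so for the second after the job is handed in, with the robot touching nothing.
It also fails if it takes over 40 s, if anything falls off the work surface, if the arm or the gripper's body presses on something with over 40 N, if the wrist force passes 120 N, or if a joint passes its speed limit or range.

## Working session

There is one attempt and no reset: what is moved stays moved. The work goes in short steps, Python scripts to look and compute and a tool call to move; the robot and the scene stay as the last step left them, time stands still between calls to the robot, and variables do not carry over. Pictures are saved under pics/ and viewed, at most 10 in all, crops included, and the job is handed in when it is done.

Besides the shell and the picture viewer there is one more tool, called after "Emit:" as name(argument=value, ...), one argument or row to a line, values as JSON. carry_out: Moves the arm, as the interface text tells. Its arguments: {"type":"object","properties":{"series":{"type":"array","items":{"type":"array","items":{"type":"number"}}}},"required":["series"]}

```bash
mkdir -p pics; python3 - <<'E'
from station import r, optics
import cv2
for n in("scene","top"):
    im=optics.capture(n); cv2.imwrite(f"pics/{n}0.png",im[:,:,::-1])
    c=optics.camera_info(n); print(n,{k:(v.round(4).tolist() if hasattr(v,'round') else v) for k,v in c.items()})
s=r.state(); print(s)
E
```

```text
scene {'K': [[489.3335, 0.0, 316.273], [0.0, 489.3335, 196.3948], [0.0, 0.0, 1.0]], 'eye': [0.9491, -0.6642, 0.9503], 'rotation': [[0.7447, -0.4933, 0.4495], [0.6674, 0.5474, -0.5049], [0.0029, 0.676, 0.7369]]}
top {'K': [[411.3386, 0.0, 319.4465], [0.0, 411.3386, 200.2004], [0.0, 0.0, 1.0]], 'eye': [0.3275, -0.056, 1.2018], 'rotation': [[0.0018, 0.9964, -0.0845], [-0.9999, 0.0005, -0.0156], [-0.0155, 0.0846, 0.9963]]}
{'clock': 0.1, 'joint_pos': array([ 6.32208453e+01,  1.79867805e+01,  2.58401274e+00,  7.46922459e+01,
       -5.53342196e-04,  8.20018438e+01]), 'qd': array([-0.06072612, -0.02109572,  0.10337194,  0.06605592, -0.00647934,
        0.02792254]), 'effort': array([ 2.92551493e-03, -4.81725740e+01,  2.99243134e+01,  1.27714186e-02,
       -2.10716994e-04, -5.46069984e-06]), 'eef_pos': array([0.18504825, 0.54422164, 0.40389882]), 'tool_rot': array([[-9.46756005e-01,  3.21951118e-01, -7.38530325e-04],
       [ 3.21951889e-01,  9.46754866e-01, -1.48479930e-03],
       [ 2.21174383e-04, -1.64351389e-03, -9.99998625e-01]]), 'ft_force': array([-0.47270274,  0.12916148, -0.39740442]), 'ft_torque': array([0.036228  , 0.05097256, 0.01352461]), 'grasp_force': 0.0, 'opening': 0.08532957134589834}
```

View pics/top0.png

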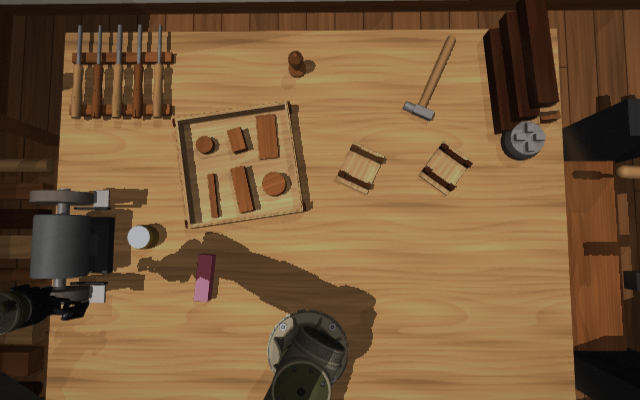

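View pics/scene0.png

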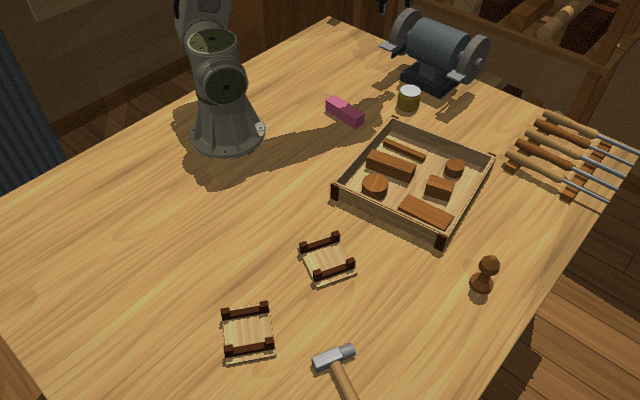

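Top view: crate around (240,165), with round disc (205,145), block (236,140), board (266,137), stick (212,195), thick bar (243,190) and big disc (274,184). The pink look-alike is at (204,278). The cradles are at (361,168) and (446,168). The candidates for the blank are the bar (243,190), board (266,137), stick (212,195) and pink bar (204,278). I choose the bar at (243,190) and the cradle at (361,168), and check both in a close crop.

```bash
cat > h.py <<'E'
import numpy as np, cv2
from station import r, optics
def ray(n,uv):
    c=optics.camera_info(n); K=np.array(c["K"]); 
    d=np.linalg.inv(K)@np.array([uv[0],uv[1],1.]); d=np.array(c["rotation"])@(d*[1,-1,-1]); return np.array(c["eye"]),d
def onz(n,uv,z):
    e,d=ray(n,uv); return e+d*(z-e[2])/d[2]
def proj(n,p):
    c=optics.camera_info(n); q=np.array(c["rotation"]).T@(np.array(p)-c["eye"])*[1,-1,-1]; q=np.array(c["K"])@q; return q[:2]/q[2]
E
python3 - <<'E'
from h import *
print([k for k in optics.camera_info("top")])
t=cv2.imread("pics/top0.png"); s=cv2.imread("pics/scene0.png")
a=cv2.resize(t[95:235,165:405],None,fx=3.3,fy=3.3,interpolation=cv2.INTER_CUBIC); cv2.imwrite("pics/c1.png",a)
b=cv2.resize(s[115:290,290:500],None,fx=3.4,fy=3.4,interpolation=cv2.INTER_CUBIC); cv2.imwrite("pics/c2.png",b)
for uv in((361,168),(446,168)): print(onz("top",uv,.02))
E
```

```text
['K', 'eye', 'rotation']
[ 0.52147029 -0.15775036  0.02      ]
[ 0.52129678 -0.40296832  0.02      ]
```

View pics/c1.png

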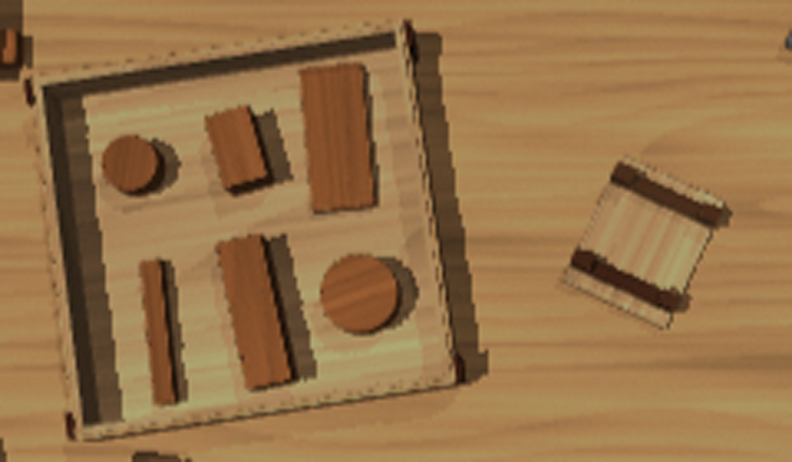

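View pics/c2.png

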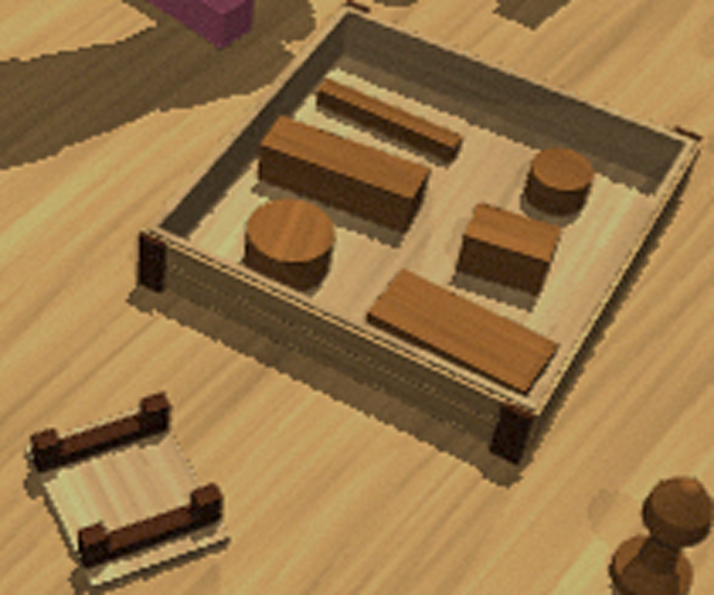

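Crops: the thick bar at top (243,190) is clearly tall and long. The board at (266,137) is flat, and the stick is thin. The cradle nearest the base is at (361,168), with its dark blocks at the upper and lower ends, so its x axis runs between them.

```bash
python3 - <<'E'
from h import *
t=cv2.imread("pics/top0.png"); hsv=cv2.cvtColor(t,cv2.COLOR_BGR2HSV)
print("blank",hsv[189,242],"floor",hsv[189,225],"side",hsv[190,249],"dark",hsv[153,368],"board",hsv[168,361])
f=lambda u,v:((u+.5)/3.3+165-.5,(v+.5)/3.3+95-.5)
def show(name,c,z):
    P=np.array([onz("top",f(*p),z) for p in c]); print(name,P.mean(0).round(4),[round(float(np.linalg.norm(P[i]-P[(i+1)%4])),4) for i in range(4)],
     [round(float(np.degrees(np.arctan2(*(P[i]-P[j])[[1,0]]))),1) for i,j in((0,3),(1,2))])
show("blank",[(218,242),(262,235),(296,378),(255,388)],.046)
show("cradle",[(622,157),(730,200),(668,328),(560,282)],.01)
show("crate",[(40,82),(408,28),(458,378),(75,436)],.054)
# masks
m=((hsv[...,0]<14)&(hsv[...,1]>140)&(hsv[...,2]>85)).astype(np.uint8); 
n,l,st,ce=cv2.connectedComponentsWithStats(m)
i=l[189,242]; print("id",i,st[i]); c=cv2.findContours((l==i).astype(np.uint8),0,1)[0][0]; R=cv2.minAreaRect(c); print(R)
b=cv2.boxPoints(R); P=np.array([onz("top",p,.046) for p in b]); print(P.round(4))
g=((hsv[...,2]<80)).astype(np.uint8); g[:, :335]=0; g[:,390:]=0; g[:140]=0;g[200:]=0
n,l,st,ce=cv2.connectedComponentsWithStats(g)
for k in range(1,n):
    if st[k,4]>20: print(st[k],ce[k],onz("top",ce[k],.028).round(4))
E
```

```text
blank [ 12 179 134] floor [ 20 102 173] side [ 12 172  37] dark [ 13 164  70] board [ 17 119 171]
blank [0.4581 0.1797 0.046 ] [0.0385, 0.1275, 0.0361, 0.1307] [15.2, 14.2]
cradle [ 0.5236 -0.156   0.01  ] [0.1031, 0.1271, 0.1034, 0.1251] [-26.3, -26.1]
crate [0.5274 0.1903 0.054 ] [0.3228, 0.3073, 0.3286, 0.3091] [7.3, 8.4]
id 67 [231 166  22  47 605]
((241.4151611328125, 188.9097442626953), (45.374969482421875, 13.510525703430176), 77.7352294921875)
[[0.517  0.2172 0.046 ]
 [0.5252 0.1796 0.046 ]
 [0.3987 0.1501 0.046 ]
 [0.3905 0.1873 0.046 ]]
[350 145  34  19 177] [366.25988701 154.01694915] [ 0.5609 -0.1725  0.028 ]
[338 171  34  19 187] [353.9197861  179.78609626] [ 0.486  -0.1365  0.028 ]
```

```bash
cat >> h.py <<'E'
from scipy.spatial.transform import Rotation as Ro
def goal(p,yaw):
    "tool move to TCP p, tool y-axis at world yaw (mod 180), pointing down"
    s=r.state(); R=np.array(s["tool_rot"]); best=None
    for a in(yaw,yaw+180):
        a=np.radians(a); y=np.array([np.cos(a),np.sin(a),0]); z=np.array([0,0,-1.]); T=np.c_[np.cross(y,z),y,z]
        v=Ro.from_matrix(R.T@T).as_rotvec()
        if best is None or np.linalg.norm(v)<np.linalg.norm(best): best=v
    print("clock",round(s["clock"],2),"shift cm",(R.T@(np.array(p)-s["eef_pos"])*100).round(2),"rot",best.round(4),"open",round(s["opening"]*100,2))
E
python3 -c "
from h import *
goal([.458,.183,.30],103.2)"
```

```text
clock 0.1 shift cm [-37.47 -25.39  10.42] rot [-0.0015 -0.0007 -0.5582] open 8.53
```

Emit:
carry_out(
  series=[
    [-2.5,-1.7,0.7,0,0,-0.04,6.5],
    [-7.5,-5.1,2.1,0,0,-0.12,6.5],
    [-12.5,-8.5,3.5,0,0,-0.2,6.5],
    [-17.5,-11.9,4.9,0,0,-0.28,6.5],
    [-22.5,-15.3,6.3,0,0,-0.36,6.5],
    [-27.5,-18.7,7.7,0,0,-0.44,6.5],
    [-32.5,-22.0,9.0,0,0,-0.5,6.5],
    [-35.5,-24.0,9.8,0,0,-0.54,6.5],
  ],
)

```text
clock: 1.1
eef_pos: [0.445, 0.2006, 0.3058]
tool_rot: [[-0.978, -0.21, -0.001], [-0.21, 0.978, -0.0], [0.001, -0.0, -1.0]]
ft_force: [0.3, 0.6, -0.1]
opening: 0.0651
grasp_force: 0.0
```

```bash
python3 - <<'E'
from h import *
goal([.458,.183,.30],103.2)
t=optics.capture("top"); s=optics.capture("scene")[:,:,::-1]
print(proj("scene",[.458,.183,.046]))
cv2.imwrite("pics/s1.png",cv2.resize(s[60:220,300:480],None,fx=3.3,fy=3.3,interpolation=cv2.INTER_CUBIC))
# blank top corners predicted from top view, in the scene view
h=np.radians(13.2);u=np.array([np.cos(h),np.sin(h),0]);v=np.array([-np.sin(h),np.cos(h),0])
for a,b in((1,1),(1,-1),(-1,-1),(-1,1)): print(((proj("scene",np.array([.458,.183,.046])+a*.065*u+b*.02*v)-[300,60])*3.3).round(1))
E
```

```text
clock 1.1 shift cm [-0.9  -1.99  0.58] rot [-0.0002 -0.0008 -0.0191] open 6.51
[389.59419003 161.13832658]
[379.7 345.5]
[361.6 376.1]
[212.7 322.1]
[232.9 293.5]
```

View pics/s1.png

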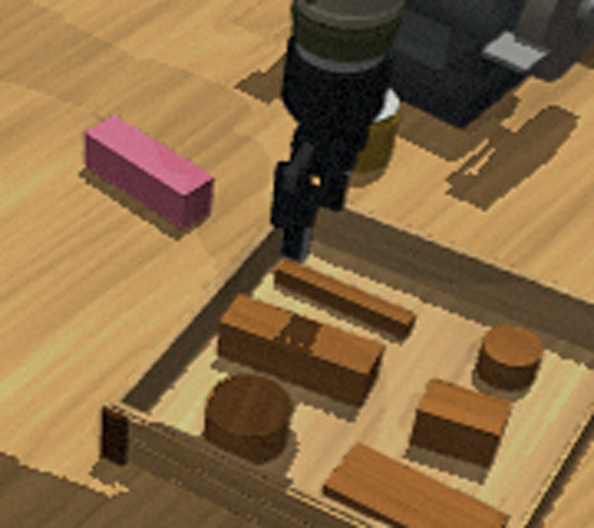

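The scene view shows the blank's top at crop (218–385, 295–378), within about 4 mm of the position predicted from the top view. The gripper is above and beyond it.

Emit:
carry_out(
  series=[
    [-0.5,-1.0,0.3,0,0,-0.01,6.5],
    [-1.1,-2.1,0.6,0,0,-0.02,6.5],
    [-1.1,-2.1,2.0,0,0,-0.02,6.5],
    [-1.1,-2.1,3.5,0,0,-0.02,6.5],
    [-1.1,-2.1,5.0,0,0,-0.02,6.5],
    [-1.1,-2.1,6.0,0,0,-0.02,6.5],
    [-1.1,-2.1,6.5,0,0,-0.02,6.5],
    [-1.1,-2.1,6.5,0,0,-0.02,6.5],
  ],
)

```text
clock: 2.2
eef_pos: [0.4591, 0.1847, 0.2414]
tool_rot: [[-0.973, -0.23, -0.001], [-0.23, 0.973, -0.0], [0.001, 0.0, -1.0]]
ft_force: [0.4, -0.7, -0.1]
opening: 0.0651
grasp_force: 0.0
```

```bash
python3 -c "
from h import *
goal([.460,.183,.182],103.2)"
```

```text
clock 2.2 shift cm [-0.05 -0.19  5.94] rot [ 0.0001 -0.0005  0.002 ] open 6.51
```

Emit:
carry_out(
  series=[
    [0,-0.2,1.0,0,0,0,6.5],
    [0,-0.2,2.2,0,0,0,6.5],
    [0,-0.2,3.4,0,0,0,6.5],
    [0,-0.2,4.6,0,0,0,6.5],
    [0,-0.2,5.5,0,0,0,6.5],
    [0,-0.2,5.9,0,0,0,6.5],
    [0,-0.2,5.9,0,0,0,3.0],
    [0,-0.2,5.9,0,0,0,3.0],
  ],
)

```text
clock: 3.2
eef_pos: [0.4599, 0.1829, 0.1832]
tool_rot: [[-0.973, -0.23, 0.001], [-0.23, 0.973, 0.001], [-0.001, 0.0, -1.0]]
ft_force: [0.3, 0.2, -2.1]
opening: 0.0394
grasp_force: 60.6
```

Emit:
carry_out(
  series=[
    [0,0,0,0,0,0,3.0],
    [0,0,0,0,0,0,3.0],
    [0,0,0,0,0,0,3.0],
    [0,0,0,0,0,0,3.0],
    [0,0,-0.5,0,0,0,3.0],
    [0,0,-1.5,0,0,0,3.0],
    [0,0,-2.5,0,0,0,3.0],
    [0,0,-2.5,0,0,0,3.0],
  ],
)

```text
clock: 4.2
eef_pos: [0.4602, 0.1829, 0.2089]
tool_rot: [[-0.973, -0.23, 0.002], [-0.23, 0.973, 0.001], [-0.002, 0.0, -1.0]]
ft_force: [1.3, -0.2, -0.8]
opening: 0.0397
grasp_force: 60.7
```

Emit:
carry_out(
  series=[
    [0,0,-0.6,0,0,0,3.0],
    [0,0,-1.8,0,0,0,3.0],
    [0,0,-3.2,0,0,0,3.0],
    [0,0,-4.8,0,0,0,3.0],
    [0,0,-6.4,0,0,0,3.0],
    [0,0,-7.8,0,0,0,3.0],
    [0,0,-8.7,0,0,0,3.0],
    [0,0,-9.0,0,0,0,3.0],
  ],
)

```text
clock: 5.2
eef_pos: [0.4598, 0.1828, 0.2984]
tool_rot: [[-0.973, -0.23, 0.001], [-0.23, 0.973, 0.0], [-0.001, 0.0, -1.0]]
ft_force: [0.0, -0.2, -2.3]
opening: 0.0396
grasp_force: 60.7
```

```bash
python3 - <<'E'
from h import *
goal([.5235,-.155,.29],64)
# cradle: unoccluded look + where is the blank's extent along the fingers
s=optics.capture("scene")[:,:,::-1].copy(); t=optics.capture("top")[:,:,::-1].copy()
cv2.imwrite("pics/s2.png",np.vstack([cv2.resize(s[60:220,300:500],(600,480)[:2])[:,:]][:1]))
E
```

```text
clock 5.2 shift cm [  1.57 -34.34   0.84] rot [4.00e-04 9.00e-04 6.86e-01] open 3.96
```

View pics/s2.png

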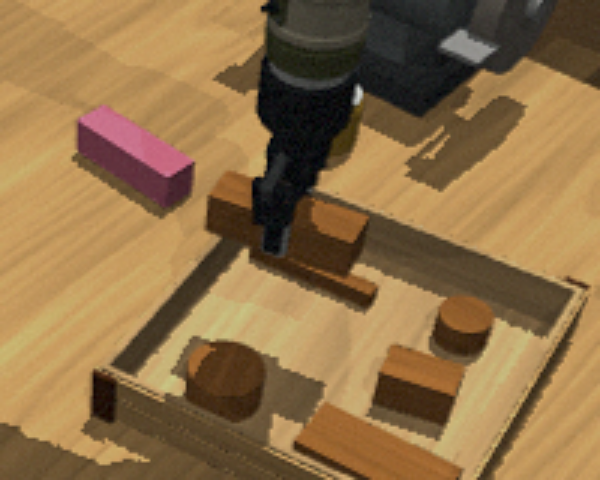

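The blank is held level, spanning crop (207,172) to (368,275), with the gripper near its middle. Next I compute how far it is off centre along its length.

```bash
python3 - <<'E'
from h import *
s=r.state(); R=s["tool_rot"]; p=s["eef_pos"]; zc=p[2]-.1572
for uv,dz in(((207,198),.02),((226,172),.02),((368,211),.02),((351,240),.02),((208,232),-.02),((350,275),-.02)):
    q=onz("scene",(uv[0]/3+300,uv[1]/3+60),zc+dz); print(uv,(R.T@(q-p)).round(4))
E
```

```text
(207, 198) [ 0.0615 -0.0237  0.1372]
(226, 172) [0.0616 0.016  0.1372]
(368, 211) [-0.0633  0.0255  0.1372]
(351, 240) [-0.064  -0.016   0.1372]
(208, 232) [ 0.0591 -0.0189  0.1772]
(350, 275) [-0.068  -0.0119  0.1772]
```

Emit:
carry_out(
  series=[
    [0.0,-1.5,0,0,0,0.03,3.0],
    [0.2,-5.0,0.1,0,0,0.1,3.0],
    [0.5,-9.5,0.2,0,0,0.19,3.0],
    [0.7,-14.5,0.3,0,0,0.29,3.0],
    [0.9,-19.5,0.4,0,0,0.39,3.0],
    [1.1,-24.5,0.5,0,0,0.49,3.0],
    [1.3,-29.0,0.6,0,0,0.58,3.0],
    [1.5,-32.5,0.8,0,0,0.65,3.0],
  ],
)

```text
clock: 6.3
eef_pos: [0.5196, -0.1399, 0.289]
tool_rot: [[-0.912, 0.411, -0.001], [0.411, 0.912, -0.0], [0.001, -0.0, -1.0]]
ft_force: [0.6, -0.0, -2.2]
opening: 0.0392
grasp_force: 60.7
```

```bash
python3 - <<'E'
from h import *
P=np.array([onz("scene",(u/3.4+290,v/3.4+115),.038) for u,v in((45,437),(155,400),(205,490),(92,532))])
print(P.round(4),P.mean(0).round(4),[np.linalg.norm(P[i]-P[(i+1)%4]).round(4) for i in range(4)])
d=P[2]+P[3]-P[0]-P[1]; print(np.degrees(np.arctan2(d[1],d[0])), d)
goal([.5215,-.154,.26],64)
E
```

```text
[[ 0.4693 -0.1702  0.038 ]
 [ 0.5044 -0.0953  0.038 ]
 [ 0.5784 -0.1311  0.038 ]
 [ 0.5447 -0.2063  0.038 ]] [ 0.5242 -0.1507  0.038 ] [np.float64(0.0827), np.float64(0.0823), np.float64(0.0824), np.float64(0.0836)]
-25.688739995375183 [ 1.49466696e-01 -7.18972890e-02 -1.11022302e-16]
clock 6.3 shift cm [-0.76 -1.21  2.9 ] rot [-0.0003 -0.0006  0.0305] open 3.92
```

Emit:
carry_out(
  series=[
    [-0.3,-0.4,0.5,0,0,0.01,3.0],
    [-0.7,-0.9,1.2,0,0,0.03,3.0],
    [-0.75,-1.0,2.0,0,0,0.03,3.0],
    [-0.75,-1.0,3.0,0,0,0.03,3.0],
    [-0.75,-1.0,4.0,0,0,0.03,3.0],
    [-0.75,-1.0,4.6,0,0,0.03,3.0],
    [-0.75,-1.0,4.9,0,0,0.03,3.0],
    [-0.75,-1.0,4.9,0,0,0.03,3.0],
  ],
)

```text
clock: 7.3
eef_pos: [0.5226, -0.1491, 0.2406]
tool_rot: [[-0.901, 0.433, -0.0], [0.433, 0.901, 0.0], [0.0, 0.0, -1.0]]
ft_force: [-0.4, -0.3, -1.8]
opening: 0.0395
grasp_force: 60.8
```

```bash
python3 - <<'E'
from h import *
goal([.5222,-.1522,.1995],64.2)
s=optics.capture("scene")[:,:,::-1]
cv2.imwrite("pics/s3.png",cv2.resize(s[190:300,270:390],None,fx=5,fy=5,interpolation=cv2.INTER_CUBIC))
E
```

```text
clock 7.3 shift cm [-0.1  -0.3   4.11] rot [ 0.0001 -0.0002  0.0027] open 3.95
```

View pics/s3.png

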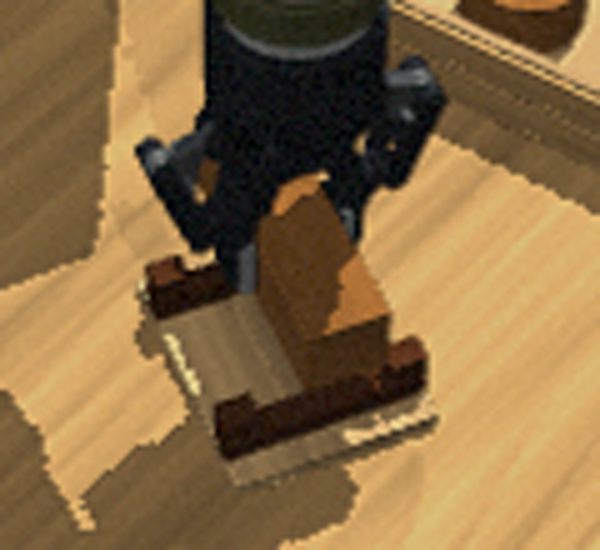

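The blank hangs above the cradle, in line with both notches. Its near end's top corners are at crop (388,318) and (300,348).

```bash
python3 - <<'E'
from h import *
a=np.radians(-25.8); X=np.array([np.cos(a),np.sin(a)]);Y=np.array([-X[1],X[0]]); C=np.array([.524,-.153])
for (u,v),z in (((388,317),.1034),((303,345),.1034),((304,388),.0634)):
    q=onz("scene",(u/5+270,v/5+190),z)[:2]-C; print((q@X).round(4),(q@Y).round(4))
print((r.state()["eef_pos"][:2]-C)@np.c_[X,Y])
E
```

```text
0.0645 0.0215
0.0641 -0.0177
0.0595 -0.0141
[-0.0028158   0.00286656]
```

Emit:
carry_out(
  series=[
    [-0.1,-0.25,0.3,0,0,0,3.0],
    [-0.1,-0.25,1.0,0,0,0,3.0],
    [-0.1,-0.25,1.8,0,0,0,3.0],
    [-0.1,-0.25,2.5,0,0,0,3.0],
    [-0.1,-0.25,3.1,0,0,0,3.0],
    [-0.1,-0.25,3.6,0,0,0,3.0],
    [-0.1,-0.25,3.9,0,0,0,3.0],
    [-0.1,-0.25,3.9,0,0,0,3.0],
  ],
)

```text
clock: 8.35
eef_pos: [0.5224, -0.1518, 0.2015]
tool_rot: [[-0.901, 0.433, -0.0], [0.433, 0.901, 0.0], [0.0, 0.0, -1.0]]
ft_force: [-0.9, -0.4, -1.3]
opening: 0.0393
grasp_force: 60.8
```

Emit:
carry_out(
  series=[
    [0,0,0.05,0,0,0,3.0],
    [0,0,0.1,0,0,0,3.0],
    [0,0,0.15,0,0,0,3.0],
    [0,0,0.2,0,0,0,3.0],
    [0,0,0.25,0,0,0,3.0],
    [0,0,0.25,0,0,0,3.0],
    [0,0,0.25,0,0,0,3.0],
    [0,0,0.25,0,0,0,3.0],
  ],
)

```text
clock: 9.35
eef_pos: [0.5224, -0.1519, 0.1992]
tool_rot: [[-0.901, 0.433, -0.0], [0.433, 0.901, 0.0], [0.0, 0.0, -1.0]]
ft_force: [-0.3, -0.7, -1.3]
opening: 0.0391
grasp_force: 60.8
```

Emit:
carry_out(
  series=[
    [0,0,0.03,0,0,0,3.0],
    [0,0,0.06,0,0,0,3.0],
    [0,0,0.09,0,0,0,3.0],
    [0,0,0.12,0,0,0,3.0],
    [0,0,0.15,0,0,0,3.0],
    [0,0,0.15,0,0,0,3.0],
    [0,0,0.15,0,0,0,3.0],
    [0,0,0.15,0,0,0,3.0],
  ],
)

```text
clock: 10.35
eef_pos: [0.5224, -0.1518, 0.199]
tool_rot: [[-0.901, 0.433, 0.001], [0.433, 0.901, -0.0], [-0.001, 0.0, -1.0]]
ft_force: [-4.2, 1.9, 10.5]
opening: 0.0392
grasp_force: 62.3
```

Contact came at exactly the expected height (10 N up), so the blank is on the notch floors. Now I release and rise.

Emit:
carry_out(
  series=[
    [0,0,-0.1,0,0,0,3.0],
    [0,0,-0.1,0,0,0,4.2],
    [0,0,-0.1,0,0,0,4.6],
    [0,0,-0.1,0,0,0,5.2],
    [0,0,-0.1,0,0,0,6.0],
    [0,0,-0.1,0,0,0,6.5],
    [0,0,-0.1,0,0,0,6.5],
    [0,0,-0.1,0,0,0,6.5],
  ],
)

```text
clock: 11.35
eef_pos: [0.5224, -0.1519, 0.1987]
tool_rot: [[-0.901, 0.433, 0.0], [0.433, 0.901, 0.0], [-0.0, 0.0, -1.0]]
ft_force: [0.5, -0.1, -0.1]
opening: 0.0649
grasp_force: 0.0
```

Emit:
carry_out(
  series=[
    [0,0,-0.5,0,0,0,6.5],
    [0,0,-2.0,0,0,0,6.5],
    [0,0,-4.0,0,0,0,6.5],
    [0,0,-6.5,0,0,0,6.5],
    [0,0,-9.5,0,0,0,6.5],
    [0,0,-12.5,0,0,0,6.5],
    [0,0,-14.5,0,0,0,6.5],
    [0,0,-15.0,0,0,0,6.5],
  ],
)

```text
clock: 12.35
eef_pos: [0.5228, -0.152, 0.3513]
tool_rot: [[-0.901, 0.433, 0.004], [0.433, 0.901, -0.002], [-0.004, 0.0, -1.0]]
ft_force: [0.4, -0.1, -0.3]
opening: 0.0648
grasp_force: 0.0
```

```bash
python3 - <<'E'
from h import *
s=optics.capture("scene")[:,:,::-1]
cv2.imwrite("pics/s4.png",cv2.resize(s[190:300,270:390],None,fx=5,fy=5,interpolation=cv2.INTER_CUBIC))
E
```

```text
(no output)
```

View pics/s4.png

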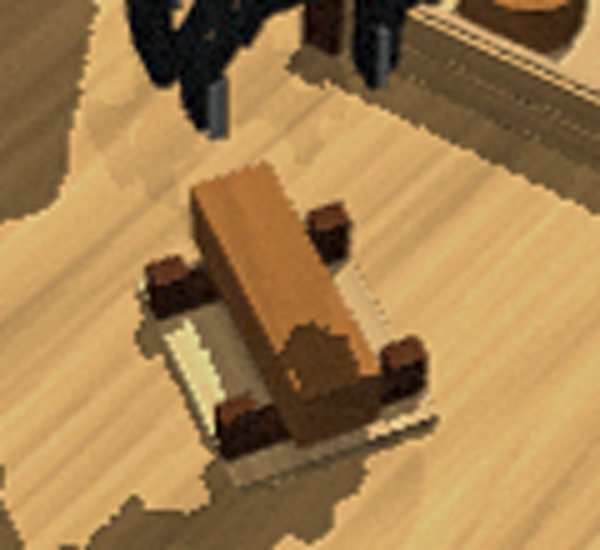

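The blank lies flat in both notches. Its top corners are at crop (195,187), (268,163), (382,372) and (300,402). One numeric check of the centring before handing in.

```bash
python3 - <<'E'
from h import *
a=np.radians(-25.8); X=np.array([np.cos(a),np.sin(a)]);Y=np.array([-X[1],X[0]]); C=np.array([.5242,-.1507])  # cradle as seen by same camera
Q=np.array([onz("scene",(u/5+270,v/5+190),.062)[:2]-C for u,v in((195,187),(268,163),(382,372),(300,400))])@np.c_[X,Y]
print(Q.round(4),Q.mean(0))
if abs(Q.mean(0)[0])<.006: print(r.sign_off())
E
```

```text
[[-0.0625 -0.0182]
 [-0.063   0.0189]
 [ 0.0647  0.019 ]
 [ 0.0645 -0.02  ]] [ 9.25827000e-04 -5.96236235e-05]
the job is handed in; nothing more can be done
None
```

The blank is lying flat in both notches of the near cradle, about 1 mm off centre along its length; I let go only after it touched down, and handed the job in at about 12.4 s.

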